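Clear the jammed adapters from a dry-bath heater into the rinse tray

TASK

Clear down the dry-bath heater: first push its power lever fully over to off, then free every adapter jammed in its wells, twisting it back and forth by its wing while easing it up so that the well block stays seated in the heater. Set each one, and the green adapter already standing on the bench, down inside the tray cell that has the mat of its own colour, standing, lying or leaning as long as it is in that cell, and when all are in, press the rinse unit's green start button right down once they lie still. Do not knock over the reagent bottle.

Things in the scene. Friction and masses are not known exactly. Their poses are not given: they have to be found in the camera images.
- heater: white dry-bath heater, fixed; origin on the bench under the middle of its four wells. Housing 230 (x) x 220 (y) mm, 50 high; front shelf 30 high reaching to 190 in -x; on it an aluminium well block 200 x 200, top 95 above the bench. Wells at x = +-45, y = +-45; the unused one has a flat black cap 6 high
- wells (a point): middle of the well block's top. An adapter's foot sits 34 below it, its collar on the block. Rubber clips grip the foot until it has risen 30: a straight pull needs 16 to 24 N, but while the adapter is turned much faster than it rises (15 mm foot radius) the clips' drag opposes the turning and little is left upwards
- block (a joint): how far the aluminium well block has been lifted out of the heater (m, 0 = seated). Only its weight and light springs hold it, so a pull of 10 to 12 N already lifts it
- power (a joint): heater power lever on the heater's front shelf: 0 = on, leaning to the heater's -x (towards the robot); 1.0 = off, fully over to +x. It turns about the heater's y axis, stays where it is left, and needs about 1 N at its ball
- power_tip (a point): centre of the red ball (26 dia) on the end of the power lever, 80 from the pivot; the pivot is 52 above the bench at heater x = -150, y = -20
- red_mid (a point): red adapter, 74 tall, 0.09 to 0.14 kg: aluminium cylinder (30 dia, 34 tall), collar (42 dia, 6 thick), on top a wing handle 48 long x 22 thick x 34 tall in its colour. Point: its centre, 37 above its foot; the wing spans 3 to 37 above it. z from foot to wing, x along the 48 mm wing, y across its 22 mm. Starts in a well (or absent)
- blue_mid (a point): blue adapter, 74 tall, 0.09 to 0.14 kg: aluminium cylinder (30 dia, 34 tall), collar (42 dia, 6 thick), on top a wing handle 48 long x 22 thick x 34 tall in its colour. Point: its centre, 37 above its foot; the wing spans 3 to 37 above it. z from foot to wing, x along the 48 mm wing, y across its 22 mm. Starts in a well (or absent)
- yellow_mid (a point): yellow adapter, 74 tall, 0.09 to 0.14 kg: aluminium cylinder (30 dia, 34 tall), collar (42 dia, 6 thick), on top a wing handle 48 long x 22 thick x 34 tall in its colour. Point: its centre, 37 above its foot; the wing spans 3 to 37 above it. z from foot to wing, x along the 48 mm wing, y across its 22 mm. Starts in a well (or absent)
- green_mid (a point): green adapter, 74 tall, 0.09 to 0.14 kg: aluminium cylinder (30 dia, 34 tall), collar (42 dia, 6 thick), on top a wing handle 48 long x 22 thick x 34 tall in its colour. Point: its centre, 37 above its foot; the wing spans 3 to 37 above it. z from foot to wing, x along the 48 mm wing, y across its 22 mm. Already out: starts standing on the bench
- rinser: white rinse unit with a grey open tray of 2 x 2 cells, fixed; origin under its centre on the bench. Cells 100 x 100 mm inside, walls and dividers 4 thick, their tops 72 above the bench; cell centres at x, y = +-52; front shelf 30 high reaching to 180 in -x
- start (a joint): green start button of the rinse unit: how far it is pressed (m); fully down 0.006, takes about 5 N, springs back
- start_top (a point): centre of the top of the start button (32 dia), on the rinse unit's front shelf; it is pressed straight down
- reagent: glass reagent bottle with blue cap, 66 dia, 160 tall, loose; origin at its foot
- mat_red: red mat, 94 x 94 x 2 mm, fixed on the floor of the tray cell meant for the red adapter; origin under its centre (39 above the bench), its top 2 higher; axes along the cell's sides
- mat_blue: blue mat, 94 x 94 x 2 mm, fixed on the floor of the tray cell meant for the blue adapter; origin under its centre (39 above the bench), its top 2 higher; axes along the cell's sides
- mat_yellow: yellow mat, 94 x 94 x 2 mm, fixed on the floor of the tray cell meant for the yellow adapter; origin under its centre (39 above the bench), its top 2 higher; axes along the cell's sides
- mat_green: green mat, 94 x 94 x 2 mm, fixed on the floor of the tray cell meant for the green adapter; origin under its centre (39 above the bench), its top 2 higher; axes along the cell's sides
Mind the look-alikes: they are no part of the job. Of the things shaped like the part that bears green_mid, the green one is meant. Of the things that look like the part that bears blue_mid, the smaller one is meant.

How it is judged:
By the outcome, as a careful person would: the job done as asked, in the order asked, and still so for the second after the job is handed in, with the robot touching nothing.
Of red, blue, yellow only 2 to 3 are there at a start; the rules pass over those that are not, and their reading is None.
At some moment in a run one of green may be knocked a few centimetres aside while the robot is not near it.
Once in a run the grip may slacken for a moment while it holds something.
It also fails if it takes over 210 s, if anything falls off the work surface, if the arm or the gripper's body presses on something with over 40 N, if the wrist force passes 120 N, or if a joint passes its speed limit or range.

ROBOT

A 7-joint arm with a two-finger parallel gripper is mounted at the origin on the work surface. World frame = base frame: x ahead of the robot, y to its left, z up, the work surface at z = 0. Lengths are in m, angles in rad, forces in N, time in s.
With the tool pointing down it reaches from about 0.35 to 0.9 m from the base axis. Payload 19.9 kg.
Tool frame: the origin (TCP) lies midway between the tips of the shut fingers; the grasp point (between the pads) lies 19 mm behind it (tcp_to_grasp is the distance from the TCP to the grasp point, in m); z points along the fingers, y is the direction in which the jaws open and shut (so a half turn about z gives the same grasp; the last joint's range is limited). The gripper opens to 94 mm and grips with 3 to 60 N. Pads are 16 mm wide; open, the fingers measure 119 mm over their backs; the gripper's body (75 mm by 177 mm) begins 78 mm behind the grasp point.
Start: joints at [1.232, 0.417, -0.01, 1.614, 0.005, 1.111, -0.053], TCP at [0.183, -0.598, 0.205] pointing down, gripper open.
Joint ranges: [-2.81, 2.81], [-0.39, 2.02], [-1.27, 1.25], [0.06, 2.57], [-1.19, 4.33], [0.19, 2], [-2.82, 2.82]. Speed limits (rad/s): [1.89, 1.89, 2.39, 2.39, 3.01, 3.01, 3.01].

INTERFACE

Orientations are given as a 3x3 rotation matrix whose columns are the frame's x, y, z axes.
In Python, from bench import get_state, capture, camera_model, hand_in, masks_of, pinpoint, tcp_to_grasp gives the robot as it stands.
- The arm moves only by the tool move_arm, never from a script. Its argument "series" is a list of rows, each a list of 7 numbers: the shift along the tool's x, y, z in mm, then the turn, a rotation vector about the tool's x, y, z in rad, then the finger opening in mm, from 0 to 94. A call has 1 to 12 rows; each row shifts and turns the commanded pose from where the row before left it, along the tool's axes as they then stand; what a row does not reach is not made up. A row lasts 1/8 s, in which the tool goes at most 62.5 mm and 10.7 degrees, less where a joint would pass 70% of its speed; a pose out of reach is approached as far as the arm can. A call with a gripper value outside its range is refused whole. The fingers move at their own pace and stop on an object; the grip force is fixed at half the most. Time passes only in rows, so rows that do not move let the fingers close. It gives the time, the measured TCP pose, the force and the opening at its end, in the units of the state.
- get_state(): the state, without advancing time (a new reading comes with each control period).
- capture(name): name is "side" or "top" or "wrist"; returns (picture, depth): 480x640x3 uint8, red, green, blue; 480x640 float32, m along the optical axis (not along the pixel's ray), 0 where there is no reading.
- camera_model(name): a dict with "intrinsics" (3x3 intrinsics, pixels), "xyz" and "rotation" of the camera in the world; the wrist camera has in their place "hand_eye" (4x4, takes a point from camera to tool coordinates, whose origin is the TCP and whose axes are the flange's). Camera axes: x right, y up, looking along -z (the intrinsics and any distortion apply to the point x, -y, -z); pixel columns grow to the right and rows downward; lengths in m; the calibration is good to about 2 mm. A picture is of the moment at which its call begins: read the wrist's pose just before it. camera_model takes no time and is no camera call.
- hand_in(): hands the job in, once; it reports no verdict.
Trained networks look in the newest picture that a camera, given by its name, has taken for a name from the list of things; names that differ only in an ending like _2 or _b are one class to them, and where a whole thing is asked for, a point or a joint stands for the part that bears it (a point fixed in the world has none). Each returns a list of dicts, best first, with "confidence" (0 to 1); they miss things now and then, are a little off and sometimes report something else, mostly with a low value. They report only what shows in the picture. A call takes as long as a camera call. They do not tell look-alikes from the thing itself.
- masks_of(camera, thing): "mask" (480x640 bool, what is visible of it) and "rect" ([left, top, right, bottom] in pixels, round what is visible of it).
- pinpoint(camera, thing): "at" ([column, row] in pixels: a listed point, or the origin of a listed thing).
The state is a dict: "time": time; "q": joint angles; "qd": joint speeds; "joint_efforts": joint torques, N m; "position": TCP position; "eef_rot": TCP orientation; "contact_force": force on the tool from outside, world axes, zero at the start; "wrist_torque": the same for the moment, N m; "width": opening from 0.0 (shut) to 1.0 (fully open).
Only numpy, scipy, OpenCV 4.12 (cv2) and the standard library are available. Lean on these libraries where they do the work, as an engineer would, in place of code of your own. Each camera call takes 0.05 s, during which the arm holds its last target. There are 200 camera calls.

## Working session

There is one attempt and no reset: what is moved stays moved. The work goes in short steps, Python scripts to look and compute and a tool call to move; the robot and the scene stay as the last step left them, time stands still between calls to the robot, and variables do not carry over. Pictures are saved under pics/ and viewed, about 12 in all and at most 16, crops included, and the job is handed in when it is done.

Besides the shell and the picture viewer there is one more tool, called after "Emit:" as a command line: name --pt "numbers of a row" for each row, then --argument value for the rest. move_arm: Moves the arm, as the interface text tells. Its arguments: {"type":"object","properties":{"series":{"type":"array","items":{"type":"array","items":{"type":"number"}}}},"required":["series"]}

```bash
ls; mkdir -p pics
cat > h.py <<'E'
import numpy as np, cv2
from bench import *
def save(p,n): cv2.imwrite(f'pics/{n}.png',cv2.cvtColor(p,cv2.COLOR_RGB2BGR))
def pose(cam):
    m=camera_model(cam); K=np.array(m['intrinsics'])
    if 'xyz' in m: return K,np.array(m['rotation']),np.array(m['xyz'])
    s=get_state(); H=np.array(m['hand_eye']); R=np.array(s['eef_rot'])
    return K,R@H[:3,:3],R@H[:3,3]+np.array(s['position'])
def ray(P,px):
    K,R,t=P; d=np.array([(px[0]-K[0,2])/K[0,0],-(px[1]-K[1,2])/K[1,1],-1.0]); return t,R@d
def onz(P,px,z):
    t,d=ray(P,px); return t+d*(z-t[2])/d[2]
def cloud(P,depth):
    K,R,t=P; v,u=np.mgrid[0:480,0:640]
    c=np.stack([(u-K[0,2])/K[0,0]*depth,-(v-K[1,2])/K[1,1]*depth,-depth],-1); return c@R.T+t
def proj(P,X):
    K,R,t=P; c=(np.asarray(X)-t)@R; return K[0,0]*c[0]/-c[2]+K[0,2],K[1,1]*-c[1]/-c[2]+K[1,2]
E
python3 - <<'E'
from h import *
for c in ('top','side'):
    p,d=capture(c); save(p,c); print(c,{k:np.round(v,4).tolist() for k,v in camera_model(c).items()})
    P=pose(c); C=cloud(P,d)
    for n in ['heater','rinser','reagent','red_mid','blue_mid','yellow_mid','green_mid','power_tip','start_top','wells','mat_red','mat_blue','mat_yellow','mat_green']:
        for r in pinpoint(c,n):
            a=r['at']; u,v=int(round(a[0])),int(round(a[1])); 
            print(n,np.round(a,1),round(r['confidence'],2),np.round(C[min(v,479),min(u,639)],3) if d[min(v,479),min(u,639)]>0 else None)
E
```

```text
pics
top {'intrinsics': [[440.2552, 0.0, 315.2392], [0.0, 440.2552, 241.5355], [0.0, 0.0, 1.0]], 'xyz': [0.5318, 0.014, 0.8774], 'rotation': [[-0.0199, 0.9981, -0.058], [-0.9998, -0.0197, 0.0049], [0.0037, 0.0581, 0.9983]]}
heater [213.6 251.4] 0.58 [0.564 0.191 0.094]
heater [435. 328.] 0.36 [ 0.414 -0.21   0.05 ]
rinser [428.7 248.1] 0.96 [ 0.563 -0.2    0.066]
reagent [314.  182.9] 0.65 [0.678 0.01  0.117]
reagent [457.7 218.9] 0.48 [ 0.618 -0.263  0.042]
red_mid [172.3 231.5] 0.82 [0.597 0.255 0.125]
blue_mid [224.2 219.9] 0.88 [0.616 0.166 0.125]
blue_mid [149.2 144.3] 0.8 [0.762 0.31  0.084]
green_mid [332.1 233. ] 0.93 [ 0.593 -0.021  0.075]
green_mid [334.6 334. ] 0.79 [ 0.41  -0.022  0.072]
green_mid [333.9 286.4] 0.65 [ 0.497 -0.022  0.073]
power_tip [228.5 353.3] 0.75 [0.393 0.158 0.14 ]
start_top [331.  287.7] 0.5 [ 0.493 -0.017  0.076]
start_top [434.9 327.6] 0.49 [ 0.414 -0.21   0.05 ]
wells [200.2 252.4] 0.6 [0.563 0.215 0.095]
mat_red [405.3 219.9] 0.93 [ 0.618 -0.162  0.041]
mat_blue [168.1 230.1] 0.39 [0.599 0.259 0.134]
mat_yellow [459.7 276. ] 0.6 [ 0.51  -0.263  
[... 600 characters left out ...]
14]
blue_mid [137.9 332.3] 0.91 [0.746 0.34  0.077]
blue_mid [261.1 290.6] 0.76 [0.603 0.191 0.105]
green_mid [322.6 254.1] 0.78 [0.586 0.002 0.053]
green_mid [372.3 272.6] 0.68 [ 0.484 -0.005  0.039]
green_mid [411.9 280.2] 0.57 [ 0.405 -0.011  0.05 ]
power_tip [385.3 315.9] 0.55 [0.386 0.175 0.135]
start_top [439.3 224.3] 0.65 [ 0.417 -0.2    0.051]
start_top [278.1 351.7] 0.5 [0.515 0.282 0.093]
wells [275.  313.7] 0.86 [0.561 0.217 0.094]
mat_red [347.  212.9] 0.84 [ 0.614 -0.162  0.038]
mat_blue [369.2 187.6] 0.56 [ 0.612 -0.275  0.039]
mat_yellow [410.4 201.1] 0.9 [ 0.508 -0.268  0.039]
mat_green [391.8 226.2] 0.59 [ 0.507 -0.161  0.04 ]
mat_green [273.  261.4] 0.23 [0.676 0.046 0.033]
```

View pics/top.png

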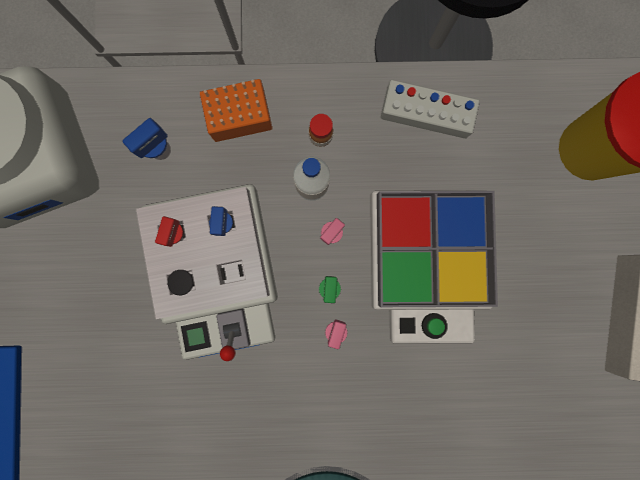

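View pics/side.png

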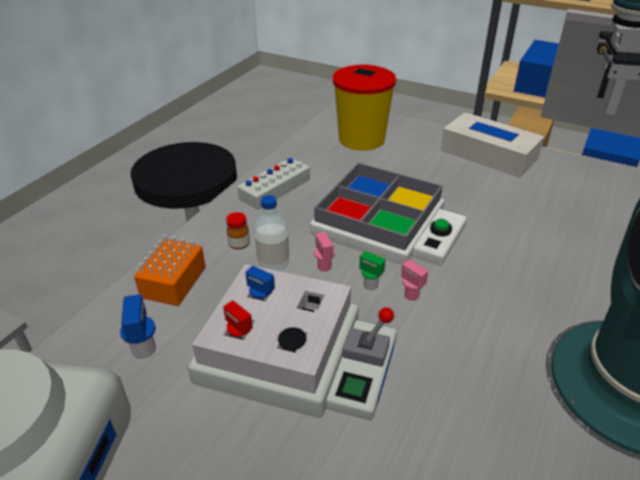

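The top view shows red (172,231) and small blue (221,220) in the wells. The well at (232,272) is empty, so yellow is absent, and the black cap is at (180,282). The green adapter stands at (330,289) between two pink decoys, and the lever ball is at (228,353). The big blue at (147,138) is the look-alike.

```bash
cat >> h.py <<'E'
def wing(cam,P,C,d,mask,z0,z1):
    """wing top: points of mask between z0,z1 -> centre, long-axis yaw deg"""
    m=mask&(d>0)&(C[...,2]>z0)&(C[...,2]<z1); X=C[m][:,:2].astype(np.float32)
    if len(X)<8: return None
    r=cv2.minAreaRect(X*1000); (cx,cy),(w,h),a=r
    if h>w: a+=90;w,h=h,w
    return np.round([cx,cy,w,h,(a+90)%180-90,np.median(C[m][:,2])*1000,len(X)],1)
def delta(target,yaw=None):
    """tool-axis shift (mm) to a world target [m]; and turn about tool z to put tool y at yaw (deg) with tool down"""
    s=get_state(); R=np.array(s['eef_rot']); 
    dp=R.T@(np.array(target)-np.array(s['position']))*1000
    out=[np.round(dp,1).tolist()]
    if yaw is not None:
        y=np.deg2rad(yaw); v=R.T@np.array([np.cos(y),np.sin(y),0]); t=np.arctan2(-v[0],v[1]); t=(t+np.pi/2)%np.pi-np.pi/2
        out.append(round(float(t),3))
    return out,np.round(s['q'],2).tolist()
E
python3 - <<'E'
from h import *
p,d=capture('top'); P=pose('top'); C=cloud(P,d)
for n in ['red_mid','blue_mid','green_mid','power_tip']:
    for r in masks_of('top',n):
        print(n,round(r['confidence'],2),r['rect'],r['mask'].sum(),wing('top',P,C,d,r['mask'],*((.125,.15) if n!='green_mid' else (.066,.09))))
hsv=cv2.cvtColor(p,cv2.COLOR_RGB2HSV)
def col(lo,hi,box):
    m=cv2.inRange(hsv,np.array(lo),np.array(hi))>0; b=np.zeros_like(m); b[box[1]:box[3],box[0]:box[2]]=1; return m&b
for n,lo,hi,box,z in [('red',(0,120,60),(8,255,255),(150,210,195,255),(.128,.15)),('blue',(105,120,40),(130,255,255),(200,200,245,245),(.128,.15)),('green',(45,100,40),(80,255,255),(315,270,345,305),(.068,.09)),('ball',(0,120,60),(8,255,255),(215,340,240,365),(.1,.16)),('btn',(45,100,40),(80,255,255),(415,310,455,345),(.03,.07))]:
    m=col(lo,hi,box); print(n,m.sum(),wing('top',P,C,d,m,*z), C[m].mean(0).round(4) )
Z=C[...,2]; m=(Z>.085)&(Z<.105); m[:,:120]=0;m[:,290:]=0;m[:180]=0;m[340:]=0
m=cv2.morphologyEx(m.astype(np.uint8),cv2.MORPH_OPEN,np.ones((5,5)))>0
X=C[m][:,:2].astype(np.float32)*1000;print('block',cv2.minAreaRect(X))
s=get_state();print(np.round(s['eef_rot'],3).tolist(),s['position'],s['width'],tcp_to_grasp)
print(delta([.36,.14,.2]))
E
```

```text
red_mid 0.58 [156.5, 214.5, 183.0, 247.2] 645 [598.6 265.   47.9  22.1 -16.2 133.8 396. ]
red_mid 0.35 [291.0, 158.9, 327.8, 200.6] 1318 [690.1  14.2  32.8  14.1 -84.8 127.5  62. ]
red_mid 0.21 [219.8, 334.5, 235.5, 359.4] 244 [391.9 159.8  23.6  21.2  52.2 135.5 173. ]
blue_mid 0.88 [121.4, 118.2, 171.5, 158.5] 1295 None
blue_mid 0.56 [211.5, 206.9, 233.8, 238.0] 567 [615.  176.9  48.1  22.5  -4.3 133.9 379. ]
green_mid 0.78 [323.5, 316.7, 346.6, 350.3] 488 [408.9 -25.9  48.   22.1 -17.9  73.1 328. ]
green_mid 0.64 [322.5, 222.6, 343.1, 243.5] 463 [598.2 -22.   48.   22.1 -41.   73.1 309. ]
green_mid 0.57 [320.8, 277.2, 341.2, 302.4] 447 [491.  -15.5  47.7  22.2  -6.   73.2 316. ]
power_tip 0.7 [221.9, 333.0, 235.7, 362.7] 275 [391.3 161.2  24.6  22.9  87.6 135.  187. ]
red 567 [598.6 265.4  47.2  21.8 -17.  134.  364. ] [0.5971 0.2601 0.1273]
blue 455 [614.3 177.5  46.8  21.5  -4.5 134.1 336. ] [0.6132 0.1729 0.1325]
green 415 [491.4 -15.2  47.3  21.9  -2.2  73.3 304. ] [ 0.4912 -0.0143  0.0663]
ball 182 [391.4 161.5  23.9  22.9  87.6 135.4 179. ] [0.3925 0.1606 0.1376]
btn 240 [ 417.7 -211.8   30.6   30.    85.2   51.2  240. ] [ 0.4175 -0.2108  0.0508]
block ((562.7086791992188, 213.68658447265625), (200.06031799316406, 201.06190490722656), 10.366772651672363)
[[0.956, 0.293, -0.0], [0.293, -0.956, 0.0], [-0.0, -0.0, -1.0]] [ 0.18279022 -0.59764783  0.20542314] 1.0005140152583953 0.0188
([[385.2, -653.5, 5.5]], [1.23, 0.42, -0.01, 1.61, 0.0, 1.11, -0.05])
```

Emit:
move_arm --pt "41 -20 -6 0 0 0 0" --pt "41 -20 -6 0 0 0 0" --pt "41 -20 -6 0 0 0 0" --pt "41 -20 -6 0 0 0 0" --pt "41 -20 -6 0 0 0 0" --pt "41 -20 -6 0 0 0 0" --pt "41 -20 -6 0 0 0 0" --pt "41 -20 -6 0 0 0 0" --pt "13 -42 0 0 0 0 0" --pt "13 -42 0 0 0 0 0" --pt "13 -42 0 0 0 0 0" --pt "13 -42 0 0 0 0 0"

```text
time: 3.25
position: [0.4501, -0.1715, 0.2536]
eef_rot: [[0.956, 0.292, 0.0], [0.292, -0.956, -0.0], [0.0, 0.0, -1.0]]
contact_force: [1.1, 0.8, 0.4]
width: 0.007
```

Emit:
move_arm --pt "13 -42 0 0 0 0 0" --pt "13 -42 0 0 0 0 0" --pt "13 -42 0 0 0 0 0" --pt "13 -42 0 0 0 0 0" --pt "-13.4 -44 0 0 0 0 0" --pt "-13.4 -44 0 0 0 0 0" --pt "-13.4 -44 0 0 0 0 0" --pt "-13.4 -44 0 0 0 0 0" --pt "0 0 0 0 0 0 0"

```text
time: 4.38
position: [0.3468, 0.1577, 0.2538]
eef_rot: [[0.955, 0.296, 0.001], [0.296, -0.955, -0.0], [0.001, 0.001, -1.0]]
contact_force: [0.4, -0.4, 0.1]
width: 0.002
```

```bash
python3 -c "
from h import *
print(get_state()['position'],delta([.349,.154,.112]),delta([.44,.171,.112]))"
```

```text
[0.34684282 0.15765065 0.25384569] ([[0.8, 4.0, 141.8]], [0.19, -0.09, -0.65, 2.09, -0.06, 1.12, -1.7]) ([[92.8, 14.8, 142.0]], [0.19, -0.09, -0.65, 2.09, -0.06, 1.12, -1.7])
```

Emit:
move_arm --pt "0 4 40 0 0 0 0" --pt "0 0 40 0 0 0 0" --pt "0 0 40 0 0 0 0" --pt "0 0 24 0 0 0 0" --pt "12 1.5 0 0 0 0 0" --pt "12 1.5 0 0 0 0 0" --pt "12 1.5 0 0 0 0 0" --pt "12 1.5 0 0 0 0 0" --pt "10 1 0 0 0 0 0"

```text
time: 5.5
position: [0.4078, 0.1622, 0.1097]
eef_rot: [[0.956, 0.292, 0.0], [0.292, -0.956, 0.0], [0.0, -0.0, -1.0]]
contact_force: [-1.2, -0.0, 0.4]
width: 0.004
```

Emit:
move_arm --pt "7 1 0 0 0 0 0" --pt "7 1 0 0 0 0 0" --pt "0 0 0 0 0 0 0"

```text
time: 5.88
position: [0.4211, 0.1643, 0.1094]
eef_rot: [[0.956, 0.292, -0.0], [0.292, -0.956, 0.0], [0.0, -0.0, -1.0]]
contact_force: [0.1, 1.0, -0.2]
width: 0.003
```

Run:
```python
from h import *
p,d=capture('top'); P=pose('top'); save(cv2.resize(p[280:400,160:320],None,fx=4,fy=4),'lev1')
p2,d2=capture('side'); save(cv2.resize(p2[270:420,310:460],None,fx=4,fy=4),'lev1s')
```

```text
(no output)
```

View pics/lev1s.png

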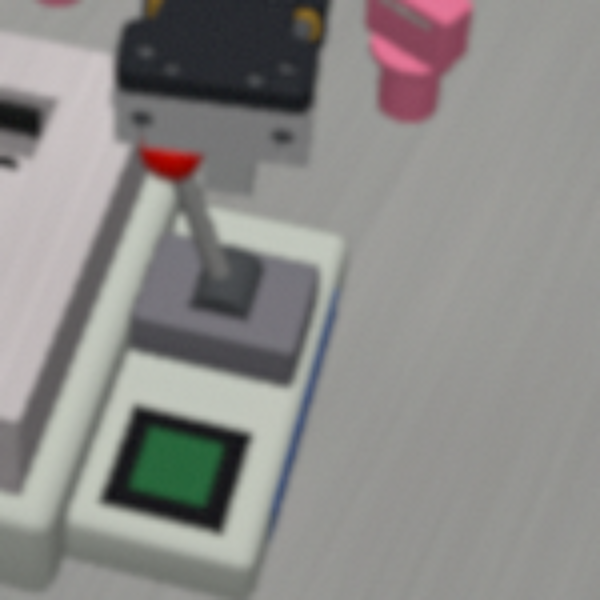

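The lever now leans towards +x with its ball against the fingers. I'll keep pushing until the force rises at the stop.

Emit:
move_arm --pt "4 0.5 0 0 0 0 0" --pt "4 0.5 0 0 0 0 0" --pt "0 0 0 0 0 0 0"

```text
time: 6.35
position: [0.429, 0.1657, 0.1095]
eef_rot: [[0.956, 0.292, 0.0], [0.292, -0.956, 0.0], [0.0, -0.0, -1.0]]
contact_force: [-0.1, 0.1, -0.0]
width: 0.004
```

Emit:
move_arm --pt "3 0.4 0 0 0 0 0" --pt "3 0.4 0 0 0 0 0" --pt "0 0 0 0 0 0 0"

```text
time: 6.72
position: [0.4347, 0.1667, 0.1094]
eef_rot: [[0.956, 0.292, -0.0], [0.292, -0.956, 0.0], [-0.0, -0.0, -1.0]]
contact_force: [-0.9, -1.1, 0.6]
width: 0.001
```

Emit:
move_arm --pt "3 0.4 0 0 0 0 0" --pt "3 0.4 0 0 0 0 0" --pt "0 0 0 0 0 0 0"

```text
time: 7.1
position: [0.4361, 0.1667, 0.1084]
eef_rot: [[0.956, 0.294, -0.009], [0.294, -0.956, -0.004], [-0.009, 0.001, -1.0]]
contact_force: [-31.3, -5.2, 19.1]
width: 0.002
```

Run:
```python
from h import *
p,d=capture('side');P=pose('side');C=cloud(P,d)
h=cv2.cvtColor(p,cv2.COLOR_RGB2HSV); m=(cv2.inRange(h,np.array((0,120,60)),np.array((8,255,255)))>0); m[:, :330]=0;m[:270]=0;m[:,450:]=0;m[400:]=0
v,u=np.nonzero(m);print(m.sum(),u.min(),u.max(),v.min(),v.max(),C[m&(d>0)].mean(0))
save(cv2.resize(p[270:420,310:460],None,fx=4,fy=4),'lev2s')
```

```text
109 338 350 306 315 [0.45115723 0.18420459 0.12529007]
```

View pics/lev2s.png

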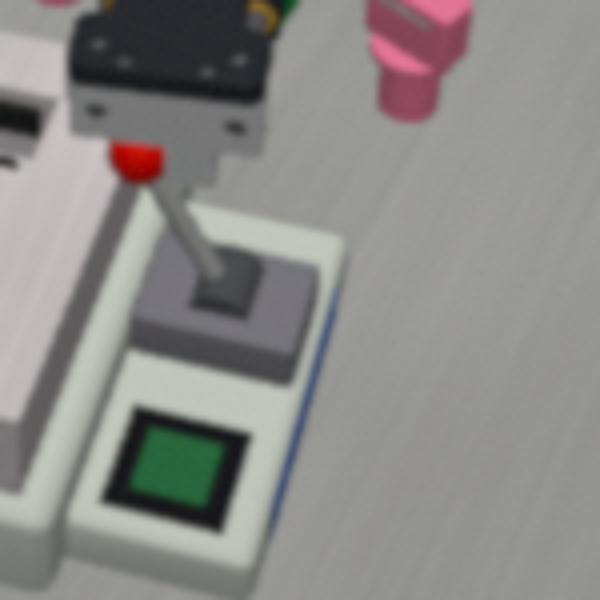

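Force rose to 36 N with the ball at about +25°, so the lever is at its stop. Next I retreat and line up over red.

Emit:
move_arm --pt "-8 0 0 0 0 0 0" --pt "-12 0 -5 0 0 0 0" --pt "0 0 -40 0 0 0 40" --pt "0 0 -40 0 0 0 60" --pt "0 0 -15 0 0 0 60"

```text
time: 7.78
position: [0.4221, 0.162, 0.2118]
eef_rot: [[0.956, 0.292, 0.004], [0.292, -0.956, 0.0], [0.004, 0.001, -1.0]]
contact_force: [1.2, 0.3, -0.1]
width: 0.293
```

Run:
```python
from h import *
p,d=capture('top');P=pose('top');C=cloud(P,d)
h=cv2.cvtColor(p,cv2.COLOR_RGB2HSV); m=(cv2.inRange(h,np.array((0,120,60)),np.array((8,255,255)))>0); m[:, :210]=0;m[:290]=0;m[:,270:]=0;m[370:]=0
print(m.sum(),C[m&(d>0)].mean(0) if m.any() else 0)
print(get_state()['position'],delta([.5987,.2652,.2],73.5))
```

```text
173 [0.45697127 0.17300523 0.12952413]
[0.42241573 0.16205029 0.21238555] ([[198.7, -47.1, 13.2], 0.585], [0.19, 0.14, -0.67, 2.0, 0.1, 1.03, -1.8])
```

Emit:
move_arm --pt "40 -9.4 2 0 0 0 55" --pt "40 -9.4 2 0 0 0 55" --pt "40 -9.4 2 0 0 0 55" --pt "40 -9.4 2 0 0 0 55" --pt "39 -9.4 0 0 0 0 55" --pt "0 0 0 0 0 0.15 55" --pt "0 0 0 0 0 0.15 55" --pt "0 0 0 0 0 0.15 55" --pt "0 0 0 0 0 0.135 55" --pt "0 0 0 0 0 0 55"

```text
time: 9.07
position: [0.5977, 0.2649, 0.2005]
eef_rot: [[0.959, -0.283, -0.001], [-0.283, -0.959, -0.001], [-0.001, 0.001, -1.0]]
contact_force: [0.1, 0.9, -0.1]
width: 0.583
```

Run:
```python
from h import *
print(get_state()['position'],get_state()['width'],delta([.5987,.2652,.108],73.5))
```

```text
[0.59768834 0.26485369 0.20045504] 0.5833181079555944 ([[0.9, -0.7, 92.5], 0.001], [-0.12, 0.52, -0.49, 1.53, 0.26, 1.16, -2.52])
```

Emit:
move_arm --pt "0.9 -0.7 30 0 0 0 55" --pt "0 0 30 0 0 0 55" --pt "0 0 22 0 0 0 55" --pt "0 0 10 0 0 0 55" --pt "0 0 0 0 0 0 10" --pt "0 0 0 0 0 0 10" --pt "0 0 0 0 0 0 10" --pt "0 0 0 0 0 0 10" --pt "0 0 0 0 0 0 10"

```text
time: 10.2
position: [0.5997, 0.2658, 0.1101]
eef_rot: [[0.959, -0.284, 0.001], [-0.284, -0.959, 0.001], [0.001, -0.001, -1.0]]
contact_force: [1.8, 2.6, 4.3]
width: 0.232
```

Emit:
move_arm --pt "0 0 0 0 0 -0.17 10" --pt "0 0 -0.4 0 0 -0.17 10" --pt "0 0 -0.4 0 0 -0.17 10" --pt "0 0 -0.4 0 0 -0.17 10" --pt "0 0 -0.4 0 0 -0.17 10" --pt "0 0 0 0 0 0.17 10" --pt "0 0 -0.4 0 0 0.17 10" --pt "0 0 -0.4 0 0 0.17 10" --pt "0 0 -0.4 0 0 0.17 10"

```text
time: 11.32
position: [0.5988, 0.2657, 0.112]
eef_rot: [[0.992, -0.123, -0.001], [-0.123, -0.992, 0.0], [-0.001, -0.0, -1.0]]
contact_force: [0.8, 3.8, -3.2]
width: 0.231
```

Run:
```python
from h import *
s=get_state();print(s['position'],s['width'],s['contact_force'],s['wrist_torque'],s['q'])
```

```text
[0.59877839 0.26572017 0.11203126] 0.23070698432102982 [ 0.78906618  3.80963115 -3.19562416] [ 0.93274403 -0.33432784  0.27613942] [-0.11170863  0.61592674 -0.50182058  1.59869627  0.33285364  1.01343513
 -2.40756176]
```

Emit:
move_arm --pt "0 0 0 0 0 -0.18 10" --pt "0 0 -0.5 0 0 -0.18 10" --pt "0 0 -0.5 0 0 -0.18 10" --pt "0 0 -0.5 0 0 -0.18 10" --pt "0 0 -0.5 0 0 -0.18 10" --pt "0 0 -0.5 0 0 -0.18 10" --pt "0 0 0 0 0 0.18 10" --pt "0 0 -0.5 0 0 0.18 10" --pt "0 0 -0.5 0 0 0.18 10" --pt "0 0 -0.5 0 0 0.18 10" --pt "0 0 -0.5 0 0 0.18 10" --pt "0 0 -0.5 0 0 0.18 10"

```text
time: 12.82
position: [0.5988, 0.2658, 0.117]
eef_rot: [[0.992, -0.123, -0.001], [-0.123, -0.992, 0.0], [-0.001, -0.0, -1.0]]
contact_force: [1.4, 3.6, -4.7]
width: 0.23
```

Emit:
move_arm --pt "0 0 0 0 0 -0.18 10" --pt "0 0 -0.5 0 0 -0.18 10" --pt "0 0 -0.5 0 0 -0.18 10" --pt "0 0 -0.5 0 0 -0.18 10" --pt "0 0 -0.5 0 0 -0.18 10" --pt "0 0 -0.5 0 0 -0.18 10" --pt "0 0 0 0 0 0.18 10" --pt "0 0 -0.5 0 0 0.18 10" --pt "0 0 -0.5 0 0 0.18 10" --pt "0 0 -0.5 0 0 0.18 10" --pt "0 0 -0.5 0 0 0.18 10" --pt "0 0 -0.5 0 0 0.18 10"

```text
time: 14.32
position: [0.5988, 0.2658, 0.122]
eef_rot: [[0.992, -0.123, -0.001], [-0.123, -0.992, 0.0], [-0.001, -0.0, -1.0]]
contact_force: [1.2, 3.2, -3.9]
width: 0.229
```

Run:
```python
from h import *
p,d=capture('top');P=pose('top');C=cloud(P,d);Z=C[...,2]
# block top in heater frame patches, wing-top height
def patch(hx,hy):
    c=np.array([.5627,.2137]);a=np.deg2rad(10.4);x=np.array([np.cos(a),np.sin(a)]);y=np.array([-x[1],x[0]])
    w=c+hx*x+hy*y; u,v=proj(P,[*w,.095]); u,v=int(u),int(v); return np.median(Z[v-3:v+4,u-3:u+4]).round(4)
print([patch(*q) for q in [(-.085,.085),(-.085,-.085),(.085,-.085),(.085,0),(-.085,0),(0,-.085),(.085,.085),(0,.085)]])
save(p,'tw1');p,d=capture('side');save(cv2.resize(p[240:420,170:390],None,fx=3.3,fy=3.3),'tw1s')
print(get_state()['q'][6])
```

```text
[np.float64(0.5727), np.float64(0.0944), np.float64(0.0946), np.float64(0.2608), np.float64(0.0944), np.float64(0.0948), np.float64(0.3436), np.float64(0.5125)]
-2.4012243185802515
```

View pics/tw1s.png

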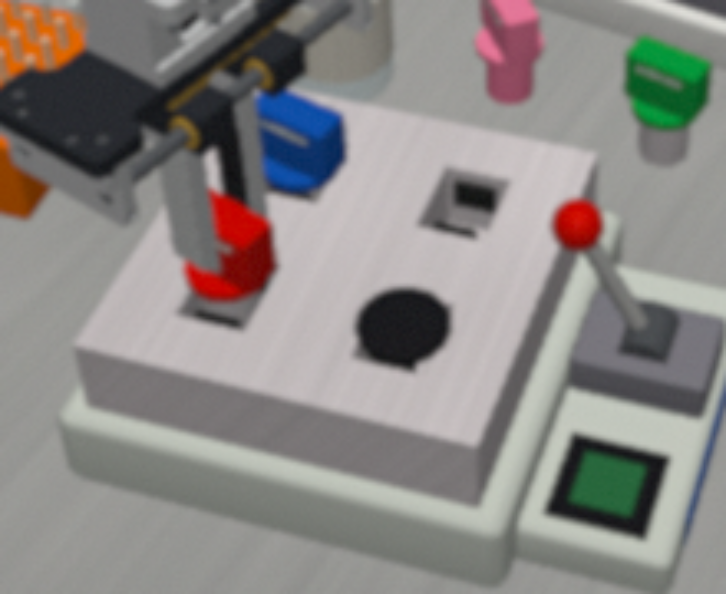

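The block is still seated (top at 0.0945) and red has risen about 12 mm. Twisting continues.

Emit:
move_arm --pt "0 0 0 0 0 -0.18 10" --pt "0 0 -0.5 0 0 -0.18 10" --pt "0 0 -0.5 0 0 -0.18 10" --pt "0 0 -0.5 0 0 -0.18 10" --pt "0 0 -0.5 0 0 -0.18 10" --pt "0 0 -0.5 0 0 -0.18 10" --pt "0 0 0 0 0 0.18 10" --pt "0 0 -0.5 0 0 0.18 10" --pt "0 0 -0.5 0 0 0.18 10" --pt "0 0 -0.5 0 0 0.18 10" --pt "0 0 -0.5 0 0 0.18 10" --pt "0 0 -0.5 0 0 0.18 10"

```text
time: 15.92
position: [0.599, 0.2657, 0.1271]
eef_rot: [[0.993, -0.118, -0.0], [-0.118, -0.993, 0.001], [-0.0, -0.001, -1.0]]
contact_force: [2.4, 3.8, -4.6]
width: 0.23
```

Emit:
move_arm --pt "0 0 0 0 0 -0.18 10" --pt "0 0 -0.5 0 0 -0.18 10" --pt "0 0 -0.5 0 0 -0.18 10" --pt "0 0 -0.5 0 0 -0.18 10" --pt "0 0 -0.5 0 0 -0.18 10" --pt "0 0 -0.5 0 0 -0.18 10" --pt "0 0 0 0 0 0.18 10" --pt "0 0 -0.5 0 0 0.18 10" --pt "0 0 -0.5 0 0 0.18 10" --pt "0 0 -0.5 0 0 0.18 10" --pt "0 0 -0.5 0 0 0.18 10" --pt "0 0 -0.5 0 0 0.18 10"

```text
time: 17.42
position: [0.5988, 0.2657, 0.1321]
eef_rot: [[0.993, -0.118, -0.001], [-0.118, -0.993, 0.0], [-0.001, -0.0, -1.0]]
contact_force: [0.8, 3.8, -3.7]
width: 0.232
```

Emit:
move_arm --pt "0 0 0 0 0 -0.18 10" --pt "0 0 -0.5 0 0 -0.18 10" --pt "0 0 -0.5 0 0 -0.18 10" --pt "0 0 -0.5 0 0 -0.18 10" --pt "0 0 -0.5 0 0 -0.18 10" --pt "0 0 -0.5 0 0 -0.18 10" --pt "0 0 0 0 0 0.18 10" --pt "0 0 -0.5 0 0 0.18 10" --pt "0 0 -0.5 0 0 0.18 10" --pt "0 0 -0.5 0 0 0.18 10" --pt "0 0 -0.5 0 0 0.18 10" --pt "0 0 -0.5 0 0 0.18 10"

```text
time: 18.92
position: [0.5986, 0.2658, 0.137]
eef_rot: [[0.993, -0.118, -0.001], [-0.118, -0.993, 0.0], [-0.001, -0.0, -1.0]]
contact_force: [1.2, 4.0, -3.7]
width: 0.226
```

Emit:
move_arm --pt "0 0 0 0 0 -0.18 10" --pt "0 0 -0.5 0 0 -0.18 10" --pt "0 0 -0.5 0 0 -0.18 10" --pt "0 0 -0.5 0 0 -0.18 10" --pt "0 0 -0.5 0 0 -0.18 10" --pt "0 0 -0.5 0 0 -0.18 10" --pt "0 0 0 0 0 0.18 10" --pt "0 0 -0.5 0 0 0.18 10" --pt "0 0 -0.5 0 0 0.18 10" --pt "0 0 -0.5 0 0 0.18 10" --pt "0 0 -0.5 0 0 0.18 10" --pt "0 0 -0.5 0 0 0.18 10"

```text
time: 20.42
position: [0.599, 0.2648, 0.1421]
eef_rot: [[0.993, -0.119, -0.001], [-0.119, -0.993, -0.001], [-0.001, 0.001, -1.0]]
contact_force: [0.0, 0.1, -0.0]
width: 0.233
```

Emit:
move_arm --pt "0 0 0 0 0 -0.18 10" --pt "0 0 -0.5 0 0 -0.18 10" --pt "0 0 -0.5 0 0 -0.18 10" --pt "0 0 -0.5 0 0 -0.18 10" --pt "0 0 -0.5 0 0 -0.18 10" --pt "0 0 -0.5 0 0 -0.18 10"

```text
time: 21.18
position: [0.5991, 0.2648, 0.1447]
eef_rot: [[0.563, 0.826, -0.0], [0.826, -0.563, -0.001], [-0.001, 0.0, -1.0]]
contact_force: [1.5, -0.8, -0.4]
width: 0.232
```

```bash
cat >> h.py <<'E'
def block():
    p,d=capture('top');P=pose('top');C=cloud(P,d);Z=C[...,2]
    c=np.array([.5627,.2137]);a=np.deg2rad(10.4);x=np.array([np.cos(a),np.sin(a)]);y=np.array([-x[1],x[0]]);o=[]
    for hx,hy in [(-.085,.085),(-.085,-.085),(.085,-.085),(.085,0),(-.085,0),(0,-.085),(.085,.085),(0,.085)]:
        u,v=proj(P,[*(c+hx*x+hy*y),.095]); u,v=int(u),int(v); o.append(float(np.median(Z[v-3:v+4,u-3:u+4]).round(4)))
    return o,p,d,P,C
E
python3 - <<'E'
from h import *
print(block()[0]);s=get_state();print(s['position'],s['contact_force'],s['wrist_torque'],s['q'])
p,d=capture('side');save(cv2.resize(p[240:420,170:390],None,fx=3.3,fy=3.3),'tw2s')
E
```

```text
[0.6005, 0.0943, 0.094, 0.0944, 0.0941, 0.0941, 0.4663, 0.5666]
[0.59912732 0.26465947 0.1446034 ] [ 0.58365617 -0.48914526 -0.28036557] [-0.06646283 -0.00994187 -0.03000531] [ 0.05296552  0.64615006 -0.75681255  1.56871292  0.4775057   1.12042257
 -1.40423791]
```

View pics/tw2s.png

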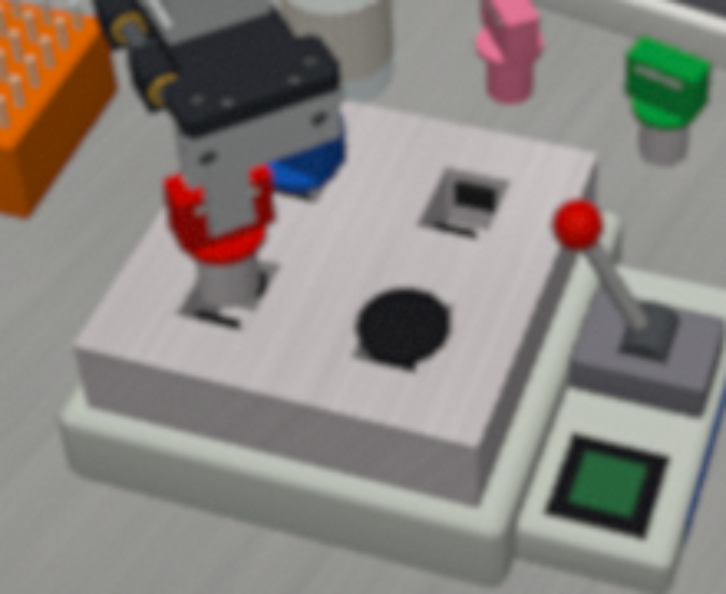

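Red is free and the block is seated. Lifting it and carrying it to the red cell.

Emit:
move_arm --pt "0 0 -20 0 0 0 10" --pt "0 0 -45 0 0 0 10" --pt "0 0 -45 0 0 0 10" --pt "-17 12.8 0 0 0 0 10" --pt "-36 27 0 0 0 0 10" --pt "-36 27 0 0 0 0 10" --pt "-36 27 0 0 0 0 10" --pt "-36 27 0 0 0 0 10" --pt "-36 27 0 0 0 0 10" --pt "-36 27 0 0 0 0 10" --pt "-36 27 0 0 0 0 10" --pt "-36 27 0 0 0 0 10"

```text
time: 22.78
position: [0.6124, -0.117, 0.2564]
eef_rot: [[0.574, 0.819, 0.001], [0.819, -0.574, -0.001], [0.0, 0.001, -1.0]]
contact_force: [0.6, 0.6, -0.6]
width: 0.231
```

Emit:
move_arm --pt "-30 22 0 0 0 0 10" --pt "0 0 0 0 0 0 10" --pt "0 0 0 0 0 0 10"

```text
time: 23.15
position: [0.6133, -0.152, 0.2558]
eef_rot: [[0.572, 0.82, 0.001], [0.82, -0.572, 0.0], [0.001, 0.001, -1.0]]
contact_force: [-0.5, 1.0, -0.2]
width: 0.228
```

Run:
```python
from h import *
s=get_state();print(s['position'],s['contact_force'],s['width'],delta([.618,-.162,.095]))
o,p,d,P,C=block();print(o)
p,d=capture('side');P=pose('side');C=cloud(P,d);save(cv2.resize(p[120:330,250:530],None,fx=2.5,fy=2.5),'red_over')
```

```text
[ 0.61334673 -0.15202998  0.25577289] [-0.4935619   1.03719871 -0.24270065] 0.22775905715249858 ([[-5.6, 9.4, 160.8]], [0.72, 0.48, -0.74, 1.52, 0.34, 1.27, -0.67])
[0.0942, 0.0941, 0.0943, 0.0943, 0.0943, 0.0948, 0.094, 0.0941]
```

View pics/red_over.png

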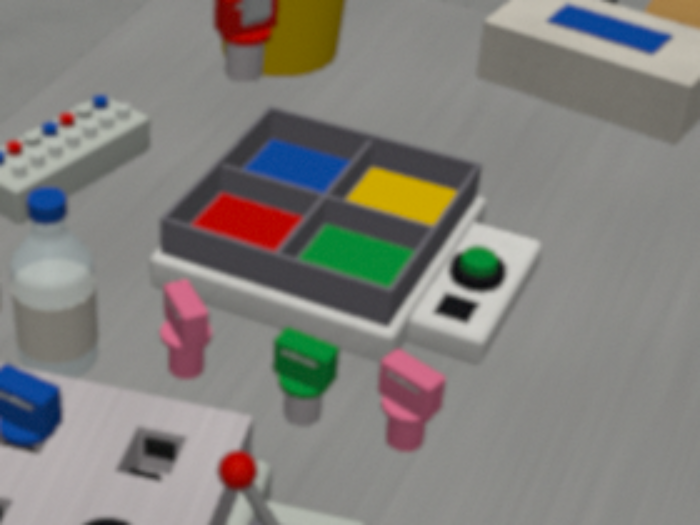

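Red is held upright over the tray, so I lower and release it, then rise. Picture count is 7 so far.

Emit:
move_arm --pt "-5.6 9.4 30 0 0 0 10" --pt "0 0 45 0 0 0 10" --pt "0 0 45 0 0 0 10" --pt "0 0 28 0 0 0 10" --pt "0 0 10 0 0 0 10" --pt "0 0 2 0 0 0 10" --pt "0 0 0 0 0 0 50" --pt "0 0 0 0 0 0 50" --pt "0 0 0 0 0 0 50" --pt "0 0 -30 0 0 0 50" --pt "0 0 -45 0 0 0 50" --pt "0 0 -45 0 0 0 50"

```text
time: 24.75
position: [0.6176, -0.1628, 0.2163]
eef_rot: [[0.572, 0.82, -0.0], [0.82, -0.572, 0.0], [0.0, -0.0, -1.0]]
contact_force: [0.5, -0.1, 0.4]
width: 0.53
```

Run:
```python
from h import *
o,p,d,P,C=block();print(o)
hsv=cv2.cvtColor(p,cv2.COLOR_RGB2HSV)
m=(cv2.inRange(hsv,np.array((45,100,40)),np.array((80,255,255)))>0)&(C[...,2]>.066)&(C[...,2]<.09);m[:,:300]=0;m[:,380:]=0
print('green',wing('top',P,C,d,m,.066,.09))
m=(cv2.inRange(hsv,np.array((105,120,40)),np.array((130,255,255)))>0);m[:,:200]=0;m[:,245:]=0;m[:200]=0;m[250:]=0
print('blue',wing('top',P,C,d,m,.128,.15))
print(get_state()['position'],delta([.6147,.1774,.235],-4.4+90))
save(p[150:350,300:520],'r_in')
```

```text
[0.0944, 0.0945, 0.0942, 0.0942, 0.094, 0.0944, 0.0939, 0.0942]
green [491.3 -15.3  47.3  21.9  -2.5  73.2 305. ]
blue [614.3 177.6  46.7  21.4  -4.7 134.3 338. ]
[ 0.61976829 -0.16275074  0.22247839] ([[276.2, -198.6, -13.1], 1.039], [0.72, 0.52, -0.73, 1.54, 0.36, 1.21, -0.68])
```

Emit:
move_arm --pt "20 -14.6 -13 0 0 0 55" --pt "36 -26 0 0 0 0 55" --pt "36 -26 0 0 0 0 55" --pt "36 -26 0 0 0 0 55" --pt "36 -26 0 0 0 0 55" --pt "36 -26 0 0 0 0 55" --pt "36 -26 0 0 0 0 55" --pt "36 -26 0 0 0 0 55"

```text
time: 25.8
position: [0.611, 0.1752, 0.2275]
eef_rot: [[0.571, 0.821, -0.001], [0.821, -0.571, 0.0], [-0.0, -0.001, -1.0]]
contact_force: [1.4, -1.4, -0.6]
width: 0.59
```

Emit:
move_arm --pt "4 -2 0 0 0 0.17 55" --pt "0 0 0 0 0 0.17 55" --pt "0 0 0 0 0 0.17 55" --pt "0 0 0 0 0 0.17 55" --pt "0 0 0 0 0 0.17 55" --pt "0 0 0 0 0 0.17 55" --pt "0 0 0 0 0 0.02 55" --pt "0 0 0 0 0 0 55"

```text
time: 26.8
position: [0.6123, 0.1777, 0.2276]
eef_rot: [[0.997, -0.074, -0.0], [-0.074, -0.997, 0.0], [-0.0, -0.0, -1.0]]
contact_force: [-0.0, 0.4, 0.4]
width: 0.587
```

Run:
```python
from h import *
print(get_state()['position'],delta([.6147,.1774,.108],-4.4+90))
p,d=capture('wrist');save(p,'w1')
```

```text
[0.61229721 0.17770487 0.2276135 ] ([[2.5, 0.1, 119.6], 0.003], [0.08, 0.48, -0.57, 1.54, 0.27, 1.2, -2.18])
```

Emit:
move_arm --pt "2.5 0 40 0 0 0 55" --pt "0 0 40 0 0 0 55" --pt "0 0 28 0 0 0 55" --pt "0 0 10 0 0 0 55" --pt "0 0 0 0 0 0 10" --pt "0 0 0 0 0 0 10" --pt "0 0 0 0 0 0 10" --pt "0 0 0 0 0 0 10" --pt "0 0 0 0 0 0 10"

```text
time: 27.98
position: [0.6157, 0.1774, 0.1105]
eef_rot: [[0.997, -0.078, 0.001], [-0.078, -0.997, 0.001], [0.001, -0.001, -1.0]]
contact_force: [1.9, 1.4, 5.7]
width: 0.23
```

Emit:
move_arm --pt "0 0 0 0 0 -0.18 10" --pt "0 0 -0.5 0 0 -0.18 10" --pt "0 0 -0.5 0 0 -0.18 10" --pt "0 0 -0.5 0 0 -0.18 10" --pt "0 0 -0.5 0 0 -0.18 10" --pt "0 0 -0.5 0 0 -0.18 10" --pt "0 0 0 0 0 0.18 10" --pt "0 0 -0.5 0 0 0.18 10" --pt "0 0 -0.5 0 0 0.18 10" --pt "0 0 -0.5 0 0 0.18 10" --pt "0 0 -0.5 0 0 0.18 10" --pt "0 0 -0.5 0 0 0.18 10"

```text
time: 29.48
position: [0.6149, 0.1773, 0.1144]
eef_rot: [[0.997, -0.083, -0.001], [-0.083, -0.997, 0.0], [-0.001, -0.0, -1.0]]
contact_force: [0.3, 2.8, -4.6]
width: 0.232
```

Run:
```python
from h import *
print(block()[0]);s=get_state();print(s['position'],s['contact_force'],s['wrist_torque'],s['q'],s['width'])
```

```text
[0.589, 0.5695, 0.0952, 0.5325, 0.5924, 0.0941, 0.5428, 0.5686]
[0.61487886 0.17736617 0.11455264] [ 1.96091197  3.52357029 -5.45238695] [ 0.82843884 -0.50599887 -0.12171336] [ 0.04966822  0.59303256 -0.52776714  1.63805218  0.33956223  1.00345609
 -2.25192311] 0.23437813959781037
```

Emit:
move_arm --pt "0 0 0 0 0 -0.18 10" --pt "0 0 -0.5 0 0 -0.18 10" --pt "0 0 -0.5 0 0 -0.18 10" --pt "0 0 -0.5 0 0 -0.18 10" --pt "0 0 -0.5 0 0 -0.18 10" --pt "0 0 -0.5 0 0 -0.18 10" --pt "0 0 0 0 0 0.18 10" --pt "0 0 -0.5 0 0 0.18 10" --pt "0 0 -0.5 0 0 0.18 10" --pt "0 0 -0.5 0 0 0.18 10" --pt "0 0 -0.5 0 0 0.18 10" --pt "0 0 -0.5 0 0 0.18 10"

```text
time: 31.02
position: [0.6149, 0.1773, 0.1195]
eef_rot: [[0.997, -0.08, -0.0], [-0.08, -0.997, 0.0], [-0.001, -0.0, -1.0]]
contact_force: [1.5, 3.2, -4.3]
width: 0.232
```

Emit:
move_arm --pt "0 0 0 0 0 -0.18 10" --pt "0 0 -0.5 0 0 -0.18 10" --pt "0 0 -0.5 0 0 -0.18 10" --pt "0 0 -0.5 0 0 -0.18 10" --pt "0 0 -0.5 0 0 -0.18 10" --pt "0 0 -0.5 0 0 -0.18 10" --pt "0 0 0 0 0 0.18 10" --pt "0 0 -0.5 0 0 0.18 10" --pt "0 0 -0.5 0 0 0.18 10" --pt "0 0 -0.5 0 0 0.18 10" --pt "0 0 -0.5 0 0 0.18 10" --pt "0 0 -0.5 0 0 0.18 10"

```text
time: 32.52
position: [0.6149, 0.1773, 0.1245]
eef_rot: [[0.997, -0.08, -0.0], [-0.08, -0.997, 0.0], [-0.0, -0.0, -1.0]]
contact_force: [1.3, 3.2, -4.6]
width: 0.232
```

Emit:
move_arm --pt "0 0 0 0 0 -0.18 10" --pt "0 0 -0.5 0 0 -0.18 10" --pt "0 0 -0.5 0 0 -0.18 10" --pt "0 0 -0.5 0 0 -0.18 10" --pt "0 0 -0.5 0 0 -0.18 10" --pt "0 0 -0.5 0 0 -0.18 10" --pt "0 0 0 0 0 0.18 10" --pt "0 0 -0.5 0 0 0.18 10" --pt "0 0 -0.5 0 0 0.18 10" --pt "0 0 -0.5 0 0 0.18 10" --pt "0 0 -0.5 0 0 0.18 10" --pt "0 0 -0.5 0 0 0.18 10"

```text
time: 34.02
position: [0.6149, 0.1773, 0.1295]
eef_rot: [[0.997, -0.08, -0.0], [-0.08, -0.997, 0.0], [-0.001, -0.0, -1.0]]
contact_force: [0.7, 3.2, -3.9]
width: 0.231
```

Emit:
move_arm --pt "0 0 0 0 0 -0.18 10" --pt "0 0 -0.5 0 0 -0.18 10" --pt "0 0 -0.5 0 0 -0.18 10" --pt "0 0 -0.5 0 0 -0.18 10" --pt "0 0 -0.5 0 0 -0.18 10" --pt "0 0 -0.5 0 0 -0.18 10" --pt "0 0 0 0 0 0.18 10" --pt "0 0 -0.5 0 0 0.18 10" --pt "0 0 -0.5 0 0 0.18 10" --pt "0 0 -0.5 0 0 0.18 10" --pt "0 0 -0.5 0 0 0.18 10" --pt "0 0 -0.5 0 0 0.18 10"

```text
time: 35.52
position: [0.6149, 0.1772, 0.1346]
eef_rot: [[0.997, -0.08, -0.001], [-0.08, -0.997, 0.0], [-0.001, -0.0, -1.0]]
contact_force: [-0.2, 2.9, -1.3]
width: 0.236
```

Emit:
move_arm --pt "0 0 0 0 0 -0.18 10" --pt "0 0 -0.5 0 0 -0.18 10" --pt "0 0 -0.5 0 0 -0.18 10" --pt "0 0 -0.5 0 0 -0.18 10" --pt "0 0 -0.5 0 0 -0.18 10" --pt "0 0 -0.5 0 0 -0.18 10" --pt "0 0 0 0 0 0.18 10" --pt "0 0 -0.5 0 0 0.18 10" --pt "0 0 -0.5 0 0 0.18 10" --pt "0 0 -0.5 0 0 0.18 10" --pt "0 0 -0.5 0 0 0.18 10" --pt "0 0 -0.5 0 0 0.18 10"

```text
time: 37.02
position: [0.6155, 0.1775, 0.1402]
eef_rot: [[0.997, -0.08, 0.001], [-0.08, -0.997, 0.001], [0.001, -0.001, -1.0]]
contact_force: [1.5, -0.5, 3.9]
width: 0.233
```

Emit:
move_arm --pt "0 0 0 0 0 -0.18 10" --pt "0 0 -0.5 0 0 -0.18 10" --pt "0 0 -0.5 0 0 -0.18 10" --pt "0 0 -0.5 0 0 -0.18 10" --pt "0 0 -0.5 0 0 -0.18 10" --pt "0 0 -0.5 0 0 -0.18 10"

```text
time: 37.78
position: [0.6151, 0.1764, 0.1421]
eef_rot: [[0.531, 0.847, -0.0], [0.847, -0.531, -0.001], [-0.001, -0.0, -1.0]]
contact_force: [0.2, -0.2, -0.7]
width: 0.231
```

Run:
```python
from h import *
print(block()[0]);s=get_state();print(s['position'],s['contact_force'],s['wrist_torque'],s['q'],s['width'])
p,d=capture('side');save(cv2.resize(p[220:420,170:390],None,fx=2.8,fy=2.8),'tw3s')
print(delta([.6147,.1774,.26]),delta([.618,-.263,.26]))
```

```text
[0.5929, 0.5976, 0.0943, 0.559, 0.6043, 0.564, 0.565, 0.5812]
[0.61509909 0.17628136 0.14204518] [ 0.61782532 -0.65125726 -1.62596959] [-2.69628478e-02 -2.41610058e-02 -4.73945082e-05] [ 0.21718961  0.6310273  -0.78251536  1.61174666  0.48502737  1.10372777
 -1.24365071] 0.23471507922757068
([[0.6, -0.9, -118.1]], [0.22, 0.63, -0.78, 1.61, 0.48, 1.1, -1.26]) ([[-369.8, 237.3, -118.0]], [0.22, 0.63, -0.78, 1.61, 0.48, 1.1, -1.26])
```

View pics/tw3s.png

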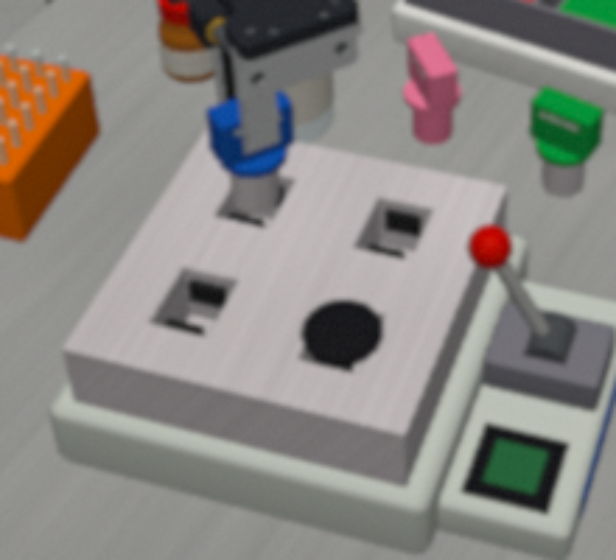

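Emit:
move_arm --pt "0 0 -3 0 0 0 10" --pt "0 0 -25 0 0 0 10" --pt "0 0 -45 0 0 0 10" --pt "0 0 -45 0 0 0 10" --pt "-17 10.9 0 0 0 0 10" --pt "-36 23.1 0 0 0 0 10" --pt "-36 23.1 0 0 0 0 10" --pt "-36 23.1 0 0 0 0 10" --pt "-36 23.1 0 0 0 0 10" --pt "-36 23.1 0 0 0 0 10" --pt "-36 23.1 0 0 0 0 10" --pt "-36 23.1 0 0 0 0 10"

```text
time: 39.38
position: [0.6148, -0.1449, 0.2593]
eef_rot: [[0.541, 0.841, -0.001], [0.841, -0.541, -0.0], [-0.001, -0.001, -1.0]]
contact_force: [0.1, 0.2, -1.2]
width: 0.233
```

Emit:
move_arm --pt "-36 23.1 0 0 0 0 10" --pt "-36 23.1 0 0 0 0 10" --pt "-25 16 0 0 0 0 10" --pt "0 0 0 0 0 0 10" --pt "0 0 0 0 0 0 10"

```text
time: 40.0
position: [0.6154, -0.2575, 0.2596]
eef_rot: [[0.539, 0.842, -0.001], [0.842, -0.539, 0.001], [-0.0, -0.001, -1.0]]
contact_force: [0.3, 1.1, -1.2]
width: 0.229
```

Run:
```python
from h import *
s=get_state();print(s['position'],s['contact_force'],s['width'],delta([.618,-.264,.094]))
p,d=capture('side');save(cv2.resize(p[60:290,250:530],None,fx=2.5,fy=2.5),'blue_over')
```

```text
[ 0.61543135 -0.25752215  0.25960941] [ 0.32858651  1.06029311 -1.22172168] 0.2294625709292199 ([[-4.1, 5.8, 165.6]], [0.85, 0.56, -0.75, 1.41, 0.38, 1.32, -0.49])
```

View pics/blue_over.png

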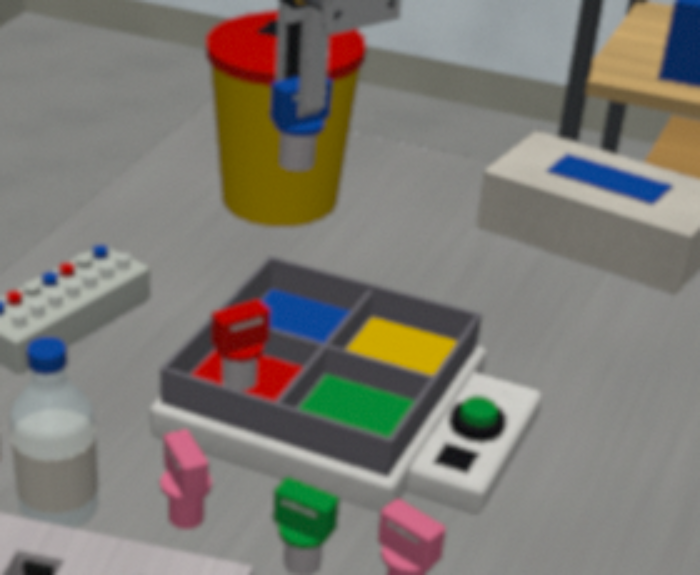

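Red stands in its cell (241,345) and blue is held upright. Lowering blue.

Emit:
move_arm --pt "-4.1 5.8 30 0 0 0 10" --pt "0 0 45 0 0 0 10" --pt "0 0 45 0 0 0 10" --pt "0 0 30 0 0 0 10" --pt "0 0 12 0 0 0 10" --pt "0 0 3 0 0 0 10" --pt "0 0 0 0 0 0 45" --pt "0 0 0 0 0 0 45" --pt "0 0 0 0 0 0 45" --pt "0 0 -30 0 0 0 45" --pt "0 0 -45 0 0 0 45" --pt "0 0 -45 0 0 0 45"

```text
time: 41.55
position: [0.6184, -0.2645, 0.2169]
eef_rot: [[0.539, 0.842, 0.0], [0.842, -0.539, 0.0], [0.0, 0.0, -1.0]]
contact_force: [0.6, -0.2, -0.2]
width: 0.48
```

```bash
cat >> h.py <<'E'
def green():
    p,d=capture('top');P=pose('top');C=cloud(P,d); hsv=cv2.cvtColor(p,cv2.COLOR_RGB2HSV)
    m=(cv2.inRange(hsv,np.array((45,100,40)),np.array((80,255,255)))>0)&(C[...,1]>-.1)&(C[...,1]<.09); print('green px',m.sum(),wing('top',P,C,d,m,.066,.09)); return p,d,P,C
E
python3 - <<'E'
from h import *
p,d,P,C=green();print(get_state()['position'],delta([.4914,-.0153,.2],87.5),delta([.55,-.15,.2]))
E
```

```text
green px 437 [490.9 -15.6  47.5  21.6  -5.   73.2 304. ]
[ 0.62052394 -0.26463825  0.22326586] ([[140.5, -243.3, 21.8], 1.045], [0.85, 0.59, -0.74, 1.44, 0.41, 1.26, -0.5]) ([[58.5, -121.3, 22.5]], [0.85, 0.59, -0.74, 1.44, 0.41, 1.26, -0.5])
```

Emit:
move_arm --pt "15 -26 0 0 0 0 55" --pt "24 -41.6 0 0 0 0 55" --pt "24 -41.6 0 0 0 0 55" --pt "24 -41.6 0 0 0 0 55" --pt "24 -41.6 0 0 0 0 55" --pt "24 -41.6 0 0 0 0 55" --pt "5 -9 0 0 0 0.176 55" --pt "0 0 0 0 0 0.176 55" --pt "0 0 0 0 0 0.176 55" --pt "0 0 0 0 0 0.176 55" --pt "0 0 0 0 0 0.176 55" --pt "0 0 0 0 0 0.176 55"

```text
time: 43.1
position: [0.4893, -0.0156, 0.2155]
eef_rot: [[0.998, -0.06, 0.001], [-0.06, -0.998, -0.0], [0.001, 0.0, -1.0]]
contact_force: [-0.5, -0.6, -0.9]
width: 0.588
```

Run:
```python
from h import *
p,d,P,C=green();p,d=capture('wrist');P=pose('wrist');C=cloud(P,d);hsv=cv2.cvtColor(p,cv2.COLOR_RGB2HSV)
m=(cv2.inRange(hsv,np.array((45,100,40)),np.array((80,255,255)))>0);print(m.sum(),wing('wrist',P,C,d,m,.066,.09))
print(get_state()['position'],delta([.4911,-.0155,.048],86.3)); save(p,'w2')
```

```text
green px 10 None
9907 [ 490.9  -13.7   47.1   22.2   -5.7   73.6 1042. ]
[ 0.48925979 -0.01554747  0.21548709] ([[1.7, -0.2, 167.5], 0.008], [0.61, 0.22, -0.72, 1.91, 0.17, 1.07, -1.81])
```

Emit:
move_arm --pt "1.7 -0.8 40 0 0 0.03 55" --pt "0 0 45 0 0 0 55" --pt "0 0 45 0 0 0 55" --pt "0 0 28 0 0 0 55" --pt "0 0 8 0 0 0 55" --pt "0 0 0 0 0 0 10" --pt "0 0 0 0 0 0 10" --pt "0 0 0 0 0 0 10" --pt "0 0 0 0 0 0 10" --pt "0 0 -20 0 0 0 10" --pt "0 0 -40 0 0 0 10" --pt "0 0 -40 0 0 0 10"

```text
time: 44.7
position: [0.4906, -0.0148, 0.1504]
eef_rot: [[0.996, -0.084, -0.001], [-0.084, -0.996, 0.0], [-0.001, -0.0, -1.0]]
contact_force: [0.4, 0.1, 0.0]
width: 0.23
```

Emit:
move_arm --pt "0 0 -35 0 0 0 10" --pt "0 0 -10 0 0 0 10" --pt "0 0 0 0 0 0 10"

```text
time: 45.08
position: [0.4909, -0.0151, 0.1941]
eef_rot: [[0.996, -0.084, 0.0], [-0.084, -0.996, -0.0], [0.0, 0.0, -1.0]]
contact_force: [0.4, 0.1, -1.6]
width: 0.235
```

Run:
```python
from h import *
s=get_state();print(s['position'],s['contact_force'],s['width'],delta([.512,-.157,.2]))
p,d=capture('side');save(cv2.resize(p[120:350,250:530],None,fx=2.5,fy=2.5),'green_up')
```

```text
[ 0.49091684 -0.01513774  0.19412221] [ 0.44975385  0.06285772 -1.64503701] 0.23495771848633484 ([[33.0, 139.6, -5.8]], [0.6, 0.26, -0.73, 1.93, 0.2, 1.02, -1.87])
```

View pics/green_up.png

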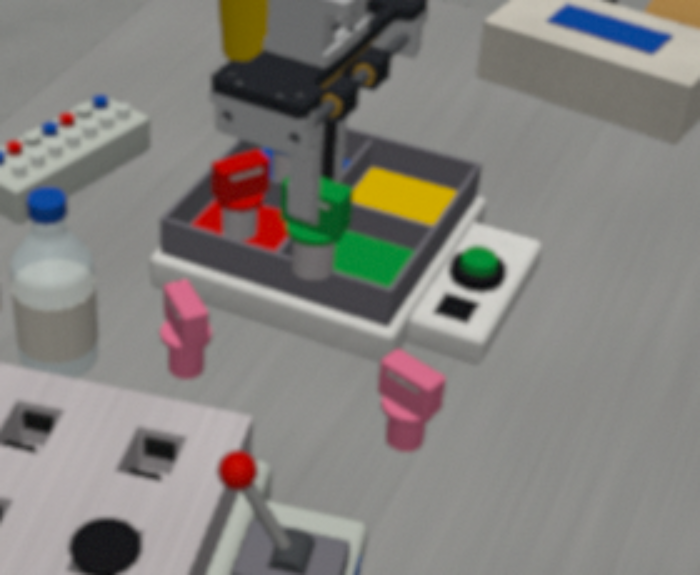

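Emit:
move_arm --pt "6 25 -6 0 0 0 10" --pt "9 38 0 0 0 0 10" --pt "9 38 0 0 0 0 10" --pt "9 38.6 0 0 0 0 10" --pt "0 0 0 0 0 0 10" --pt "0 0 0 0 0 0 10"

```text
time: 45.88
position: [0.5116, -0.156, 0.1991]
eef_rot: [[0.996, -0.084, -0.002], [-0.084, -0.996, 0.001], [-0.002, -0.001, -1.0]]
contact_force: [0.5, 0.1, -2.5]
width: 0.233
```

Run:
```python
from h import *
s=get_state();print(s['position'],s['contact_force'],s['width'],delta([.512,-.158,.093]))
```

```text
[ 0.51163396 -0.15599186  0.1991178 ] [ 0.51409351  0.12849569 -2.46748282] 0.2334622939959815 ([[0.7, 2.1, 106.1]], [0.77, 0.33, -0.65, 1.83, 0.22, 1.06, -1.61])
```

Lowering, releasing and rising, then moving back (-x) and shutting the fingers ready for the button.

Emit:
move_arm --pt "0.7 2 30 0 0 0 10" --pt "0 0 40 0 0 0 10" --pt "0 0 26 0 0 0 10" --pt "0 0 8 0 0 0 10" --pt "0 0 2 0 0 0 10" --pt "0 0 0 0 0 0 45" --pt "0 0 0 0 0 0 45" --pt "0 0 0 0 0 0 45" --pt "0 0 -30 0 0 0 45" --pt "0 0 -45 0 0 0 45" --pt "0 0 -30 0 0 0 45"

```text
time: 47.25
position: [0.513, -0.1589, 0.2014]
eef_rot: [[0.996, -0.084, 0.002], [-0.084, -0.996, -0.001], [0.002, 0.0, -1.0]]
contact_force: [-0.9, -0.4, 0.4]
width: 0.478
```

Emit:
move_arm --pt "-35 15 0 0 0 0 0" --pt "-40 25 0 0 0 0 0" --pt "-15 20 0 0 0 0 0" --pt "0 0 0 0 0 0 0" --pt "0 0 0 0 0 0 0"

```text
time: 47.88
position: [0.4185, -0.2106, 0.1995]
eef_rot: [[0.996, -0.084, 0.001], [-0.084, -0.996, -0.0], [0.001, -0.0, -1.0]]
contact_force: [-0.4, -1.0, -0.2]
width: 0.011
```

Run:
```python
from h import *
o,p,d,P,C=block();print(o)
s=get_state();print(s['position'],s['contact_force'],s['width'],delta([.4177,-.2118,.058]))
p,d=capture('side');save(cv2.resize(p[150:290,280:500],None,fx=3,fy=3),'all_in')
```

```text
[0.0944, 0.0944, 0.0945, 0.0943, 0.0938, 0.0943, 0.094, 0.0943]
[ 0.41858797 -0.21041154  0.19938889] [-0.52269467  0.34218949 -0.16214739] 0.003658071972303583 ([[-0.8, 1.5, 141.4]], [0.97, 0.19, -0.63, 1.98, 0.13, 1.02, -1.37])
```

View pics/all_in.png

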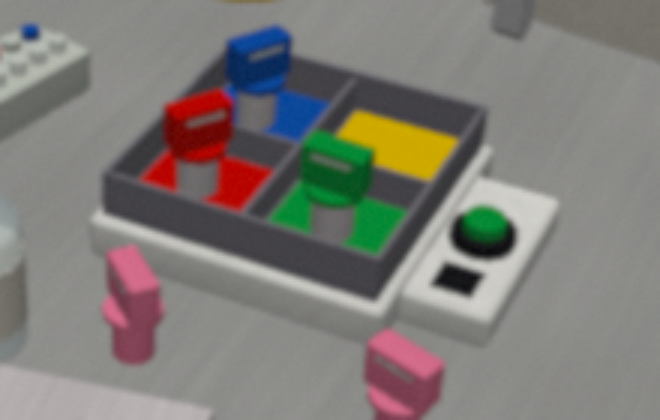

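All three adapters stand in their own cells. Now pressing the button.

Emit:
move_arm --pt "-0.8 1.5 40 0 0 0 0" --pt "0 0 45 0 0 0 0" --pt "0 0 40 0 0 0 0" --pt "0 0 15 0 0 0 0" --pt "0 0 0 0 0 0 0"

```text
time: 48.6
position: [0.4172, -0.212, 0.0592]
eef_rot: [[0.997, -0.083, -0.001], [-0.083, -0.997, 0.001], [-0.001, -0.001, -1.0]]
contact_force: [0.6, 0.3, 0.8]
width: 0.006
```

Emit:
move_arm --pt "0 0 3 0 0 0 0" --pt "0 0 3 0 0 0 0" --pt "0 0 3 0 0 0 0" --pt "0 0 3 0 0 0 0" --pt "0 0 0 0 0 0 0"

```text
time: 49.22
position: [0.4173, -0.2128, 0.0474]
eef_rot: [[0.996, -0.084, 0.001], [-0.084, -0.996, -0.0], [0.001, 0.0, -1.0]]
contact_force: [1.5, -2.1, 3.6]
width: 0.005
```

Emit:
move_arm --pt "0 0 2 0 0 0 0" --pt "0 0 2 0 0 0 0" --pt "0 0 0 0 0 0 0"

```text
time: 49.6
position: [0.4177, -0.213, 0.0452]
eef_rot: [[0.996, -0.084, 0.001], [-0.084, -0.996, -0.002], [0.001, 0.002, -1.0]]
contact_force: [-13.0, 3.7, 57.6]
width: 0.005
```

The button bottomed out hard. Lifting off to check.

Emit:
move_arm --pt "0 0 -4 0 0 0 0" --pt "0 0 -20 0 0 0 0" --pt "0 0 -45 0 0 0 0" --pt "0 0 -45 0 0 0 0" --pt "-20 0 -30 0 0 0 0" --pt "0 0 0 0 0 0 0" --pt "0 0 0 0 0 0 0"

```text
time: 50.48
position: [0.3968, -0.2108, 0.1866]
eef_rot: [[0.996, -0.084, -0.001], [-0.084, -0.996, 0.0], [-0.001, -0.0, -1.0]]
contact_force: [-1.0, 0.2, -0.6]
width: 0.005
```

Run:
```python
from h import *
o,p,d,P,C=block();print(o,get_state()['contact_force'],get_state()['time']);save(p,'final')
```

```text
[0.0937, 0.0939, 0.0941, 0.0939, 0.0944, 0.0942, 0.094, 0.0942] [-0.00088773  0.4686808   0.1095148 ] 50.525
```

View pics/final.png

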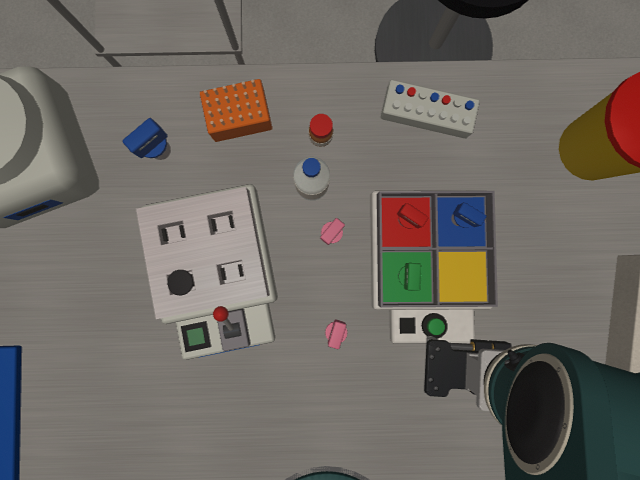

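The lever is over to off, the bottle stands, all three adapters are in their cells, the block is seated and the robot is clear.

```bash
python3 -c "
from bench import hand_in
print(hand_in())"
```

```text
the job is handed in; nothing more can be done
None
```

I did the job in the order asked and handed it in at about 50 s; no verdict came back.

- **Lever:** I pushed the power lever over to its +x stop. The force rose to about 36 N there.
- **Adapters:** I twisted red and blue out of their wells with a vertical pull of about 5 N or less. Each now stands in its own colour's cell, as does the green adapter from the bench. There was no yellow adapter at the start, so that cell is empty.
- **Button:** I pressed the start button about 6 mm, until it stopped. The finger force peaked at about 58 N, well above the 5 N needed but below the 120 N wrist limit. That is above the 40 N limit for the arm and gripper body, but only the fingertips were on the button.

**Last checks:** In the final pictures the lever is at off, the block top is at its starting height (about 94 mm) and the reagent bottle is standing. The look-alikes are untouched and the robot is clear of everything. No check failed. I judged the lever and button end positions from force and pictures, as they cannot be read directly.

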